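# Slide the vial rack down the loading lane

### The job

The vial rack stands askew in front of the lane of the loading station: straighten it and push it down the lane until it is fully home against the end stop, letting neither the rack nor the robot touch either guide rail, because a knock jars the filled vials. Only push it, at an unhurried pace and flat on the bed: never lift or tip it, and do not touch the vials in it. Leave everything else standing where it is.

Things in the scene. Friction and masses are not known exactly. Their poses are not given: they have to be found in the camera images.
- loader: Fixed loading station: aluminium bed 400 x 210 mm, top 20 mm above the bench, blue-grey housing 78 mm high across one end. Origin on the lane's centre line at bench height; x along the lane in the loading direction, towards the housing, y to the left, z up. Bed: x -220 to 180 mm (housing on to 270 mm), y -105 to 105 mm; x below -40 mm is an open apron where the rack starts, then comes the lane.
- rail_left: Left guide rail, a steel bar 10 mm wide, 12 mm above the bed (top 32 mm above the bench). Its frame is the loader's frame (same origin and axes). Inner face at y = +52 mm from x = -10 to 165 mm; at the mouth a 32 mm lead-in bends outward, its inner face reaching y = about 66 mm at x = -40 mm.
- rail_right: Right guide rail, the mirror image: inner face at y = -52 mm. Same frame as the loader. The lane between the rails is 104 mm wide, so the rack has about 9 mm to spare on each side when centred.
- stop: End stop across the end of the lane, 80 mm wide and 30 mm high above the bed, with a rubber face at x = 155 mm. Same frame as the loader. With the rack against it, the rack's origin is at loader x = 91 mm.
- rack: Loose grey vial rack, a block 127.5 mm long (x), 85.5 mm wide (y), 36 mm high with upright flat sides, 0.33 to 0.6 kg, holding 28 black-capped vials that stand 12 mm above its top. Origin: centre of its underside, 20 mm above the bench. Starts on the apron, x axis within 0.25 rad of the lane's x, up to 28 mm off the centre line. It stays where it is left.
- vials: The 28 vials in the rack, fixed in it; same frame as the rack. They and their caps take up x -57 to +57 mm, y -33 to +33 mm, z 36 to 48 mm of the rack's frame, so the sides of the rack stand 7 to 10 mm outside them. Not to be touched.
- stray_vial: Bystander: a single loose vial, 15 mm across and 45 mm high, standing on the bed outside the right rail. Origin: centre of its underside.
- reagent_bottle: Bystander: brown bottle 56 mm across and 105 mm high on the bench left of the lane. Origin: centre of its underside.
- beaker: Bystander: empty glass beaker 60 mm across and 75 mm high on the bench left of the loading station. Origin: centre of its underside.
- tip_box: Bystander: closed white pipette-tip box, 121 x 83 x 62 mm, on the bench behind the apron. Origin: centre of its underside.

How it is judged:
At the end, for the whole second after the job is handed in: The rack lies flat and at rest in the lane, its front within 5 mm of the end stop, within 10 mm of the centre line and within 0.09 rad of straight, clear of both rails (x of rack in the frame of loader above 0.086 m and y of rack in the frame of loader between -0.01 and 0.01 m and angle between the x axis of rack and the x axis of loader, either way round below 0.09 rad and z of rack in the frame of loader below 0.023 m and angle between rack's own z axis and vertical below 0.03 rad and linear speed of rack below 0.01 m/s); the robot touches nothing.
It fails at once if the rack or the robot touches a guide rail (contact force between anything else and rail_left above 0.2 N or contact force between anything else and rail_right above 0.2 N).
It fails at once if the rack is lifted more than 6 mm off the bed or tipped by more than 0.1 rad (z of rack in the frame of loader above 0.026 m or angle between rack's own z axis and vertical above 0.1 rad).
It fails at once if the rack moves faster than 0.35 m/s (linear speed of rack above 0.35 m/s).
It fails at once if the vials in the rack are touched (contact force between anything else and vials above 0.3 N).
It fails at once if the stray vial, bottle, beaker or tip box is moved more than 15 mm (distance of any of stray_vial, reagent_bottle, beaker, tip_box from where it was at the start of the episode above 0.015 m).
It also fails if it takes over 67 s, if anything falls off the work surface, if the arm or the gripper's body presses on something with over 40 N, if the wrist force passes 120 N, or if a joint passes its speed limit or range.

### The arm

A 7-joint arm with a two-finger parallel gripper is mounted at the origin on the work surface. World frame = base frame: x ahead of the robot, y to its left, z up, the work surface at z = 0. Lengths are in m, angles in rad, forces in N, time in s.
With the tool pointing down it reaches from about 0.425 to 0.875 m from the base axis. Payload 8.4 kg.
Tool frame: the origin (TCP) lies between the finger pads; the fingertips stand 11 mm ahead of it and the grasp point (between the pads) lies 8 mm behind it (bot.finger_overhang is the z of the fingertips in the tool frame, in m); z points along the fingers, y is the direction in which the jaws open and shut (so a half turn about z gives the same grasp; the last joint's range is limited). The gripper opens to 85 mm and grips with 20 to 120 N. Pads are 22 mm wide; open, the fingers measure 114 mm over their backs; the gripper's body (76 mm by 85 mm) begins 54 mm behind the grasp point. The pads swing forward as they close: fully open they stand 13 mm farther back than shut.
Start: joints at [1.221, 0.333, 0.04, 1.465, -0.013, 1.343, -0.059], TCP at [0.161, -0.63, 0.242] pointing down, gripper open.
Joint ranges: [-2.58, 2.58], [-0.38, 2.09], [-1.3, 1.39], [0.25, 2.4], [-1.5, 4.64], [0.08, 2.09], [-2.65, 2.65]. Speed limits (rad/s): [2.22, 2.22, 2.79, 2.79, 3.14, 3.14, 3.14].

### API

Orientations are given as a 3x3 rotation matrix whose columns are the frame's x, y, z axes.
In Python, from bench import state, cams, bot gives the robot as it stands.
- The arm moves only by the shell command python3 -m inch 'ROWS' [FORCE]. ROWS is JSON, a list of rows, each a list of 5 numbers: the shift along the tool's x, y, z in cm, then the turn about the tool's z in degrees, then the finger opening in cm, from 0 to 8.54. A call has 1 to 12 rows; each row is the pose to reach, as a shift and turn from the pose commanded when the call began, along the tool's axes at that moment; what a row does not reach only later rows make up. A row lasts 1/12 s, in which the tool goes at most 41.7 mm and 7.16 degrees, less where a joint would pass 70% of its speed; a pose out of reach is approached as far as the arm can. A call with a gripper value outside its range is refused whole. The fingers move at their own pace and stop on an object; FORCE is the grip in N (left out, the last holds). Time passes only in rows, so rows that repeat a pose let the fingers close. It gives the time, the measured TCP pose, the force and the opening at its end, in the units of the state.
- state(): the state, without advancing time (a new reading comes with each control period).
- cams.snapshot(name): name is "scene" or "top" or "wrist"; returns a dict with "color" (420x560x3 uint8, red, green, blue), "range_z" (420x560 float32, m along the optical axis (not along the pixel's ray), 0 where there is no reading), "fx", "fy", "cx", "cy" (pixels), "k1" (the pictures are not rectified: a ray, as slopes to the right and down, at radius r is drawn at 1 + k1 r^2 times it, then the intrinsics apply), "xyz" and "orientation" of the camera in the world; the wrist camera has in their place "T_tool_cam" (4x4, takes a point from camera to tool coordinates, whose origin is the TCP and whose axes are the flange's). Camera axes: x right, y down, z forward; pixel columns grow to the right and rows downward; lengths in m; the calibration is good to about 2 mm. A picture is of the moment at which its call begins: read the wrist's pose just before it.
- bot.hand_in(): hands the job in, once; it reports no verdict.
The state is a dict: "time": time; "qpos": joint angles; "qvel": joint speeds; "joint_torque": joint torques, N m; "tcp_pos": TCP position; "tcp_rot": TCP orientation; "contact_force": force on the tool from outside, world axes, zero at the start; "ft_torque": the same for the moment, N m; "opening": opening from 0.0 (shut) to 1.0 (fully open).
Only numpy, scipy, OpenCV 4.12 (cv2) and the standard library are available. Lean on these libraries where they do the work, as an engineer would, in place of code of your own. Each camera call takes 0.05 s, during which the arm holds its last target. There are 200 camera calls.

## Working session

There is one attempt and no reset: what is moved stays moved. The work goes in short steps, Python scripts to look and compute and a shell command to move; the robot and the scene stay as the last step left them, time stands still between calls to the robot, and variables do not carry over. Pictures are saved under pics/ and viewed, about 8 in all and at most 12, crops included, and the job is handed in when it is done.

```bash
ls; mkdir -p pics; python3 - <<'E'
from bench import state,cams,bot
import cv2
s=state();print(s['time'],s['tcp_pos'],s['tcp_rot'],s['contact_force'],s['opening'])
for n in ('top','scene'):
    d=cams.snapshot(n);cv2.imwrite(f'pics/{n}0.png',d['color'][...,::-1])
    print(n,d['fx'],d['fy'],d['cx'],d['cy'],d['k1'],d['xyz'],d['orientation'])
E
```

```text
pics
0.0 [ 0.16115015 -0.62926319  0.24144278] [[ 9.68727979e-01  2.48124630e-01 -5.20181725e-04]
 [ 2.48125138e-01 -9.68726855e-01  1.48183446e-03]
 [-1.36234380e-04 -1.56456467e-03 -9.99998767e-01]] [ 0.06052042  0.63063853 -0.55245707] 1.001693868958733
top 512.6068618439457 512.6068618439457 281.9049960585477 210.4013051844361 -0.0015563318420441332 [0.44157054 0.13891666 1.20155649] [[ 0.00476213 -0.98451296  0.17524713]
 [-0.99995414 -0.00323201  0.00901563]
 [-0.0083096  -0.17528203 -0.9844832 ]]
scene 510.9725335709753 510.9725335709753 282.19754645585476 202.49740228197982 0.02517148549259919 [ 1.21342127 -0.41359263  0.65032838] [[ 0.66768691  0.45021948 -0.5928715 ]
 [ 0.7443685  -0.3925534   0.54020123]
 [ 0.01047539 -0.80200015 -0.59723196]]
```

View pics/top0.png

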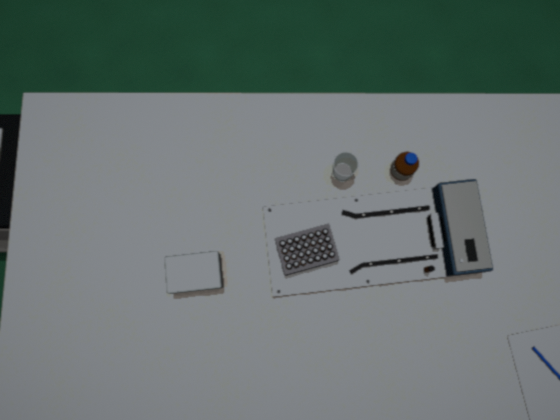

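View pics/scene0.png

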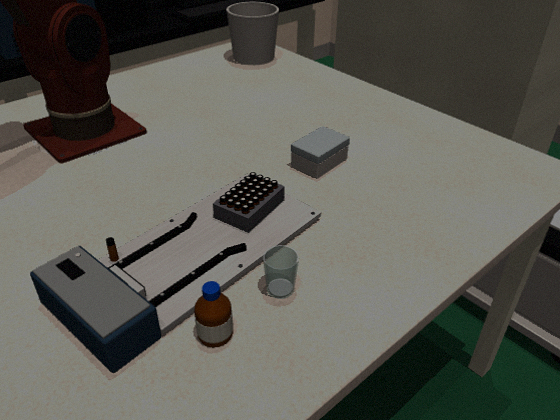

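The top view shows the rack at about (307,250) on the apron, with the rails to its right at rows 212 and 263. The housing is at (465,227), the tip box at (193,272), the stray vial at (429,269), the beaker at (345,167) and the bottle at (406,164). I'll enlarge this area to read corners.

```bash
cat > h.py <<'E'
import numpy as np, cv2
from bench import state,cams,bot
def ray2world(d,uv,z,R=None,t=None):
    R=np.array(d['orientation']) if R is None else R; t=np.array(d['xyz']) if t is None else t
    K=np.array([[d['fx'],0,d['cx']],[0,d['fy'],d['cy']],[0,0,1]])
    p=cv2.undistortPoints(np.array(uv,float).reshape(-1,1,2),K,np.array([d['k1'],0,0,0.]))[:,0]
    r=np.c_[p,np.ones(len(p))]@R.T
    return t+r*((z-t[2])/r[:,2])[:,None]
def crop(d,name,x0,x1,y0,y1,k):
    im=d['color'][y0:y1,x0:x1,::-1]
    im=cv2.convertScaleAbs(im,alpha=1.5)
    cv2.imwrite('pics/'+name,cv2.resize(im,None,fx=k,fy=k,interpolation=cv2.INTER_CUBIC))
E
python3 - <<'E'
from h import *
d=cams.snapshot('top'); crop(d,'topcrop.png',255,455,170,305,4)
E
```

```text
(no output)
```

View pics/topcrop.png

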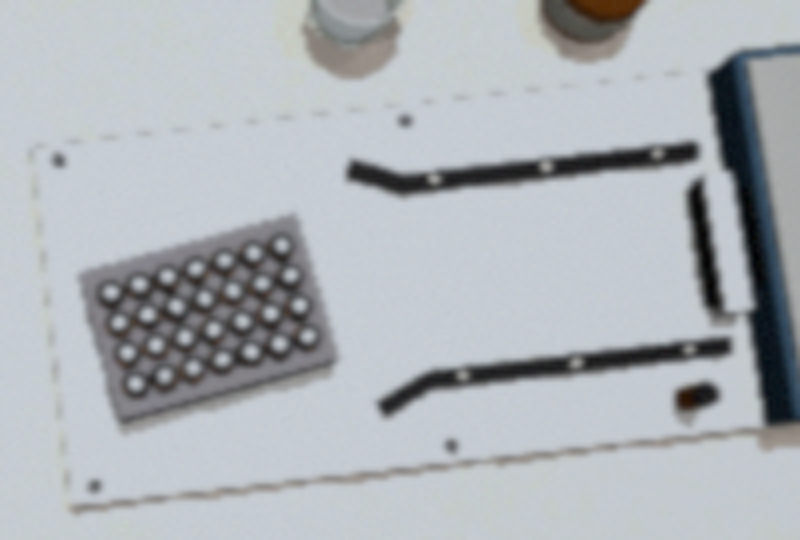

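The crop shows the rack top corners at about (80,272), (295,213), (335,357) and (123,416). The left rail runs along (403,185)–(697,151) and the right rail along (432,379)–(729,346). The bed's back corners are at (32,150) and (72,508).

```bash
cat >> h.py <<'E'
def fit2(model,world):
    m=np.array(model);w=np.array(world);mc=m.mean(0);wc=w.mean(0)
    a=m-mc;b=w-wc
    th=np.arctan2((a[:,0]*b[:,1]-a[:,1]*b[:,0]).sum(),(a*b).sum())
    R=np.array([[np.cos(th),-np.sin(th)],[np.sin(th),np.cos(th)]])
    t=wc-R@mc
    return th,t,(w-(m@R.T+t))
E
python3 - <<'E'
from h import *
d=cams.snapshot('top')
full=lambda P:np.array(P,float)/4+[255,170]-0.375
W=lambda P,z:ray2world(d,full(P),z)[:,:2]
mod=[[-.01,.0585],[.165,.057],[-.01,-.0585],[.165,-.057],[-.22,.105],[-.22,-.105]]
w=np.r_[W([(403,185),(697,151),(432,379),(729,346)],.032),W([(32,150),(72,508)],.02)]
th,t,r=fit2(mod,w);print('loader',th,t,'\n',r*1e3)
rm=[[-.06375,.04275],[.06375,.04275],[.06375,-.04275],[-.06375,-.04275]]
a,c,r=fit2(rm,W([(80,272),(295,213),(335,357),(123,416)],.056));print('rack',a,c,'\n',r*1e3)
R=np.array([[np.cos(th),-np.sin(th)],[np.sin(th),np.cos(th)]])
print('in loader',R.T@(c-t),a-th)
for n,p,z in (('tip',[(193,272)],.062),('beaker',[(345,160)],.04),('bottle',[(404,166)],.03),('stray',[(425,270)],.03)):
    print(n,R.T@(ray2world(d,p,z)[0,:2]-t))
np.savez('L.npz',th=th,t=t)
E
```

```text
loader -1.4511907590044162 [ 0.58237712 -0.03548103] 
 [[-1.79162279 -1.61449288]
 [-0.66356122  1.96398183]
 [ 2.70408005 -1.83954976]
 [-0.25192343  2.51323069]
 [-0.82349957 -0.49370621]
 [ 0.82652696 -0.52946367]]
rack -1.2961638713736643 [0.55985887 0.09343696] 
 [[-0.47013126 -0.90700641]
 [-1.07525722  0.6455795 ]
 [ 0.08770369  2.44536182]
 [ 1.45768479 -2.18393491]]
in loader [-0.13068386 -0.00697481] 0.1550268876307519
tip [-0.3875075  -0.03111626]
beaker [-0.01544324  0.18945115]
bottle [0.12183636 0.16143225]
stray [ 0.13110749 -0.08482751]
```

```bash
python3 -m inch '[[36.3,-24.8,0,-45,5],[36.3,-24.8,0,-45,5],[36.3,-24.8,0,-45,5],[36.3,-24.8,0,-45,5],[36.3,-24.8,0,-45,5],[36.3,-24.8,0,-45,5],[36.3,-24.8,0,-45,5],[36.3,-24.8,0,-45,5],[36.3,-24.8,0,-45,5],[36.3,-24.8,0,-45,5],[36.3,-24.8,0,-45,5],[36.3,-24.8,0,-45,5]]'
cat >> h.py <<'E'
def togo(lx,ly,z,yaw):
    "rows (cm, deg) to bring TCP to loader (lx,ly) in m, height z, tool -x axis at yaw (rad) to lane"
    L=np.load('L.npz');th=float(L['th']);R=np.array([[np.cos(th),-np.sin(th)],[np.sin(th),np.cos(th)]])
    s=state();T=np.array(s['tcp_rot']);p=np.array([*(R@[lx,ly]+L['t']),z])
    d=T.T@(p-s['tcp_pos']);a=np.arctan2(-T[1,0],-T[0,0])
    t=(yaw+th-a+np.pi)%(2*np.pi)-np.pi
    l=R.T@(np.array(s['tcp_pos'])[:2]-L['t'])
    print('t',s['time'],'loader tcp mm',l*1e3,'z',s['tcp_pos'][2],'yaw',a-th,'F',np.round(s['contact_force'],2),'op',s['opening'])
    print('go cm',np.round(d*100,2),'turn',round(-np.degrees(t),2))
E
python3 -c "
from h import *
togo(-.230,-.0224,.14,.155)"
```

```text
time: 1.2
tcp_pos: [0.4553, -0.2935, 0.2425]
tcp_rot: [[0.502, 0.865, 0.002], [0.865, -0.502, 0.002], [0.002, 0.001, -1.0]]
contact_force: [-0.2, -0.3, 0.8]
opening: 0.586
t 1.2 loader tcp mm [ 241.0606515  -156.93557279] z 0.24246275833898245 yaw -0.6456217849810013 F [-0.23 -0.35  0.77] op 0.5855170215242251
go cm [ 45.7  -17.6   10.34] turn -45.87
```

```bash
python3 -m inch '[[45.7,-17.6,6,-46,5],[45.7,-17.6,6,-46,5],[45.7,-17.6,6,-46,5],[45.7,-17.6,6,-46,5],[45.7,-17.6,6,-46,5],[45.7,-17.6,6,-46,5],[45.7,-17.6,6,-46,5],[45.7,-17.6,6,-46,5],[45.7,-17.6,6,-46,5],[45.7,-17.6,6,-46,5],[45.7,-17.6,6,-46,5],[45.7,-17.6,6,-46,5]]'
python3 -m inch '[[0,0,0,0,5],[0,0,0,0,5],[0,0,0,0,5]]'
python3 -c "
from h import *
togo(-.230,-.0224,.037,.155)
d=cams.snapshot('top'); crop(d,'t2.png',225,425,170,305,4)"
```

```text
time: 2.2
tcp_pos: [0.5328, 0.1858, 0.1821]
tcp_rot: [[-0.265, 0.964, 0.0], [0.964, 0.265, 0.0], [0.0, 0.0, -1.0]]
contact_force: [0.9, -1.2, 0.5]
opening: 0.587
time: 2.45
tcp_pos: [0.5329, 0.1825, 0.182]
tcp_rot: [[-0.265, 0.964, -0.001], [0.964, 0.265, -0.001], [-0.001, -0.001, -1.0]]
contact_force: [-0.3, -0.9, -1.1]
opening: 0.59
t 2.45 loader tcp mm [-222.35903335  -23.11238289] z 0.181972853053839 yaw 0.1481462797036741 F [-0.28 -0.88 -1.07] op 0.5898728089401387
go cm [ 0.75  0.2  14.5 ] turn -0.39
```

View pics/t2.png

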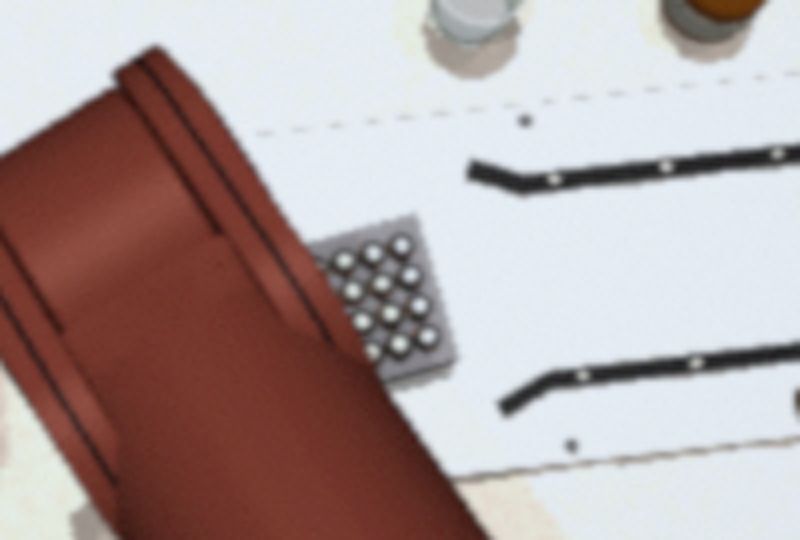

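The arm hides the rack's rear, but its front edge (417,215)–(458,358) stays visible. I can track the rack by that edge. I'll descend behind it.

```bash
python3 -m inch '[[0.8,0.2,3,0,5],[0.8,0.2,6,-0.4,5],[0.8,0.2,9,-0.4,5],[0.8,0.2,11,-0.4,5],[0.8,0.2,13,-0.4,5],[0.8,0.2,14,-0.4,5],[0.8,0.2,14.5,-0.4,5],[0.8,0.2,14.5,-0.4,5],[0.8,0.2,14.5,-0.4,5]]'
python3 -c "
from h import *
togo(-.230,-.0224,.037,.155)
d=cams.snapshot('wrist'); cv2.imwrite('pics/w.png',cv2.convertScaleAbs(d['color'][...,::-1],alpha=1.5))"
```

```text
time: 3.25
tcp_pos: [0.5333, 0.1915, 0.0383]
tcp_rot: [[-0.271, 0.963, 0.001], [0.963, 0.271, 0.0], [-0.0, 0.001, -1.0]]
contact_force: [-0.5, 0.2, 1.2]
opening: 0.585
t 3.25 loader tcp mm [-231.20041461  -21.60993879] z 0.03830839962973209 yaw 0.15474249512623062 F [-0.54  0.18  1.19] op 0.5852796113443693
go cm [-0.11 -0.1   0.13] turn -0.01
```

View pics/w.png

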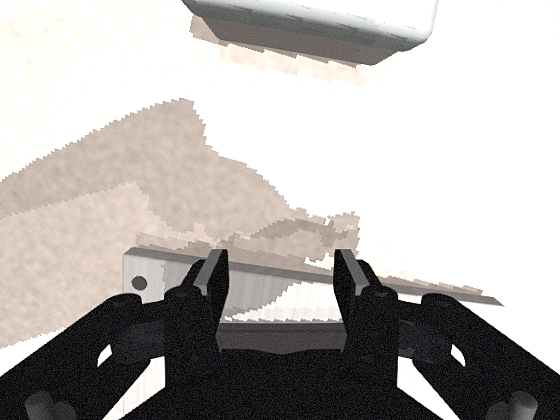

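The wrist view looks backwards. The rack's rear face is the dark strip at row ~325 between the fingers, parallel to the jaws, and the tip box is well clear at the top. I'll advance to contact.

```bash
python3 -m inch '[[-0.4,0,0.1,0,5],[-0.8,0,0.1,0,5],[-1.2,0,0.1,0,5],[-1.5,0,0.1,0,5],[-1.8,0,0.1,0,5],[-2.0,0,0.1,0,5],[-2.2,0,0.1,0,5],[-2.4,0,0.1,0,5],[-2.6,0,0.1,0,5]]'
python3 -m inch '[[-0.1,0,0,0,5],[-0.2,0,0,0,5],[-0.3,0,0,0,5],[-0.4,0,0,0,5],[-0.5,0,0,0,5]]'
python3 -c "
from h import *
togo(-.230,-.0224,.037,.155)"
```

```text
time: 4.05
tcp_pos: [0.5397, 0.1668, 0.0363]
tcp_rot: [[-0.272, 0.962, -0.0], [0.962, 0.272, 0.0], [0.0, -0.0, -1.0]]
contact_force: [0.1, -0.3, 0.1]
opening: 0.584
time: 4.47
tcp_pos: [0.5409, 0.1622, 0.0363]
tcp_rot: [[-0.272, 0.962, -0.0], [0.962, 0.272, 0.0], [0.0, -0.0, -1.0]]
contact_force: [-1.0, 2.1, -0.4]
opening: 0.585
t 4.4667 loader tcp mm [-201.20075731  -17.54572755] z 0.03631334622314638 yaw 0.1559740782145811 F [-0.98  2.08 -0.4 ] op 0.5848201017418302
go cm [ 2.92 -0.03 -0.07] turn 0.06
```

Contact is made. I'll push along a gentle arc that straightens the rack and brings it to the centre line.

```bash
python3 -m inch '[[-0.3,0.05,0,0.4,5],[-0.6,0.09,0,0.8,5],[-1.0,0.15,0,1.3,5],[-1.3,0.19,0,1.7,5],[-1.6,0.23,0,2.0,5],[-2.0,0.28,0,2.5,5],[-2.3,0.32,0,2.9,5],[-2.6,0.35,0,3.3,5],[-3.0,0.39,0,3.8,5],[-3.4,0.42,0,4.3,5],[-3.7,0.45,0,4.7,5],[-4.0,0.47,0,5.1,5]]'
cat >> h.py <<'E'
def front(name):
    d=cams.snapshot('top'); crop(d,name,305,455,185,285,5)
E
python3 -c "
from h import *
togo(-.132,-.0008,.037,.0)
front('t3.png')"
```

```text
time: 5.47
tcp_pos: [0.5566, 0.1244, 0.0363]
tcp_rot: [[-0.184, 0.983, 0.0], [0.983, 0.184, 0.0], [0.0, 0.0, -1.0]]
contact_force: [-0.0, 2.1, -1.7]
opening: 0.588
t 5.4667 loader tcp mm [-161.80068718   -6.52089328] z 0.0363243409995624 yaw 0.06567430281331643 F [-0.02  2.14 -1.65] op 0.588438773452374
go cm [-3.01  0.38 -0.07] turn 3.76
```

View pics/t3.png

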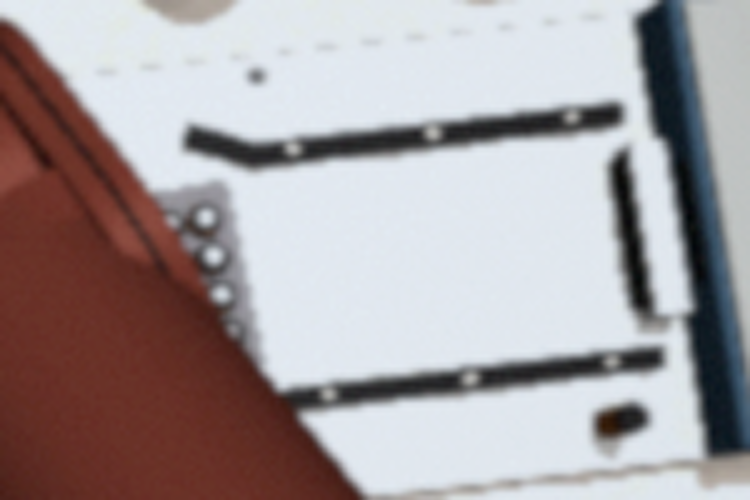

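The front-left top corner is at about (224,181) and the front edge runs to about (262,357), clear of both rails. I'll convert these to the loader frame.

```bash
cat >> h.py <<'E'
def pose(P,z=.056,k=5,o=(305,185)):
    "pixels in crop -> loader mm"
    d=cams.snapshot('top');L=np.load('L.npz');th=float(L['th']);R=np.array([[np.cos(th),-np.sin(th)],[np.sin(th),np.cos(th)]])
    w=ray2world(d,(np.array(P,float)+.5)/k-.5+np.array(o),z)[:,:2]
    return (w-L['t'])@R*1e3
E
python3 -c "
from h import *
p=pose([(224,181),(262,357)]);print(p,'yaw',np.arctan2(-(p[0]-p[1])[0],(p[0]-p[1])[1]))
print(pose([(255,167),(622,122)],.032))
print(pose([(290,397),(662,350)],.032))"
```

```text
[[-27.29970158  43.31678836]
 [-21.39886408 -37.42553114]] yaw 0.07295264202981447
[[ -8.789323    51.54184745]
 [162.62908441  52.76709802]]
[[ -7.78671844 -55.18685273]
 [163.33672645 -53.5548637 ]]
```

```bash
python3 -m inch '[[-0.4,0.03,0,0.25,5],[-0.8,0.06,0,0.5,5],[-1.2,0.09,0,0.8,5],[-1.7,0.12,0,1.1,5],[-2.2,0.15,0,1.4,5],[-2.7,0.18,0,1.7,5],[-3.2,0.21,0,2.1,5],[-3.8,0.24,0,2.5,5],[-4.4,0.26,0,2.9,5],[-5.0,0.28,0,3.3,5],[-5.5,0.29,0,3.6,5],[-6.0,0.3,0,3.9,5]]'
python3 -c "
from h import *
togo(.018,.0,.037,.0)
front('t4.png')"
```

```text
time: 6.67
tcp_pos: [0.5707, 0.0659, 0.0364]
tcp_rot: [[-0.117, 0.993, 0.0], [0.993, 0.117, 0.0], [0.0, 0.0, -1.0]]
contact_force: [-1.1, 2.8, 2.8]
opening: 0.584
t 6.6667 loader tcp mm [-102.00670441    0.5017336 ] z 0.03642168916305583 yaw -0.0022035905063717554 F [-1.06  2.85  2.84] op 0.5842985126814938
go cm [-12.    -0.02  -0.06] turn -0.13
```

View pics/t4.png

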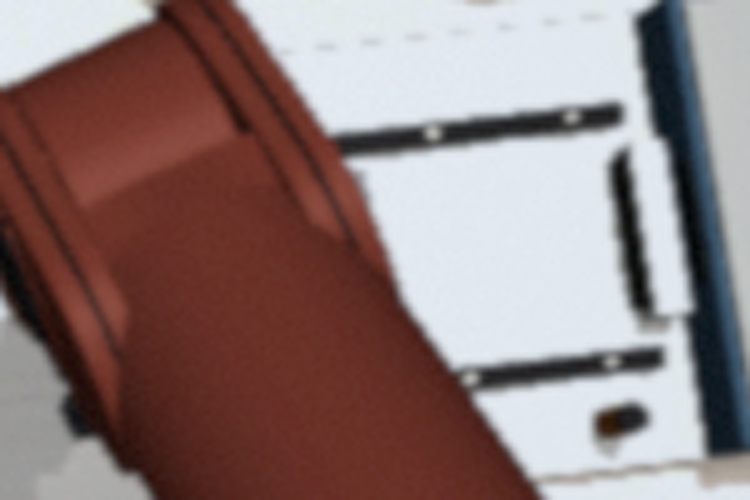

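The top view is now mostly blocked, with only a sliver of the front-left corner at (362,172). The scene camera faces the lane, so I'll use that.

```bash
python3 -c "
from h import *
d=cams.snapshot('scene'); crop(d,'s5.png',90,290,170,310,4)"
```

```text
(no output)
```

View pics/s5.png

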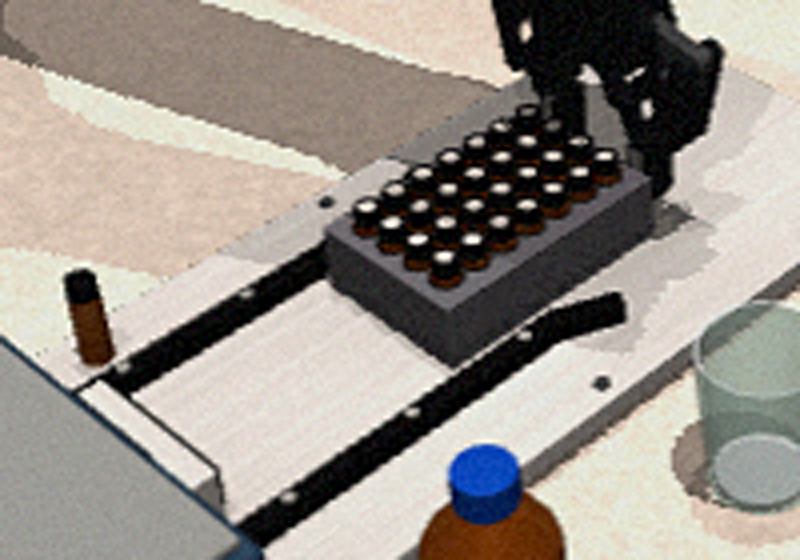

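The rack's top corners are at front-right (328,232), front-left (453,308) and back-left (655,180), with the front-left bottom at (453,366). Left rail inner top edge: about (545,315)–(240,526). Right rail inner foot: about (140,393)–(328,283).

```bash
cat >> h.py <<'E'
def spose(P,z,k=4,o=(90,170)):
    d=cams.snapshot('scene');L=np.load('L.npz');th=float(L['th']);R=np.array([[np.cos(th),-np.sin(th)],[np.sin(th),np.cos(th)]])
    w=ray2world(d,(np.array(P,float)+.5)/k-.5+np.array(o),z)[:,:2]
    return (w-L['t'])@R*1e3
E
python3 -c "
from h import *
p=spose([(328,230),(453,306),(655,180)],.056);print(p)
th,t,r=fit2([[63.75,-42.75],[63.75,42.75],[-63.75,42.75]],p);print('rack',th,t,r)
print('foot FL',spose([(453,366)],.02))
print('railL',spose([(545,315),(240,526)],.032));print('railR',spose([(140,393),(328,283)],.02))"
```

```text
[[ 37.88833917 -40.18517562]
 [ 34.78957928  41.09568874]
 [-88.23383822  44.68257112]]
rack -0.004993785712593568 [-26.50620277   1.05398993] [[ 0.85882029  1.82865392]
 [-2.6669065  -2.38941563]
 [ 1.80808621  0.56076171]]
foot FL [[36.45859977 38.59070888]]
railL [[ -5.54519692  54.65601665]
 [162.92986594  55.44541181]]
railR [[138.82791247 -50.26618122]
 [ 37.65668629 -47.13406978]]
```

The rack is centred to within ~2 mm and straight. I'll continue straight down the lane.

```bash
python3 -m inch '[[-0.4,0,0,-0.1,5],[-0.8,0,0,-0.2,5],[-1.2,0,0,-0.3,5],[-1.7,0.01,0,-0.4,5],[-2.2,0.01,0,-0.4,5],[-2.8,0.02,0,-0.4,5],[-3.4,0.02,0,-0.4,5],[-4.0,0.03,0,-0.4,5],[-4.6,0.03,0,-0.4,5],[-5.2,0.03,0,-0.4,5],[-5.7,0.04,0,-0.4,5],[-6.0,0.04,0,-0.4,5]]'
python3 -c "
from h import *
togo(.018,.0,.037,.006)
d=cams.snapshot('scene'); crop(d,'s6.png',90,290,170,310,4)"
```

```text
time: 7.97
tcp_pos: [0.5781, 0.0058, 0.0363]
tcp_rot: [[-0.124, 0.992, 0.0], [0.992, 0.124, -0.0], [-0.0, -0.0, -1.0]]
contact_force: [0.5, 1.5, -1.1]
opening: 0.589
t 7.9667 loader tcp mm [-41.49435091   0.67669209] z 0.036324673435435946 yaw 0.004638578435222307 F [ 0.47  1.52 -1.11] op 0.5888487346459386
go cm [-5.95 -0.1  -0.07] turn -0.08
```

View pics/s6.png

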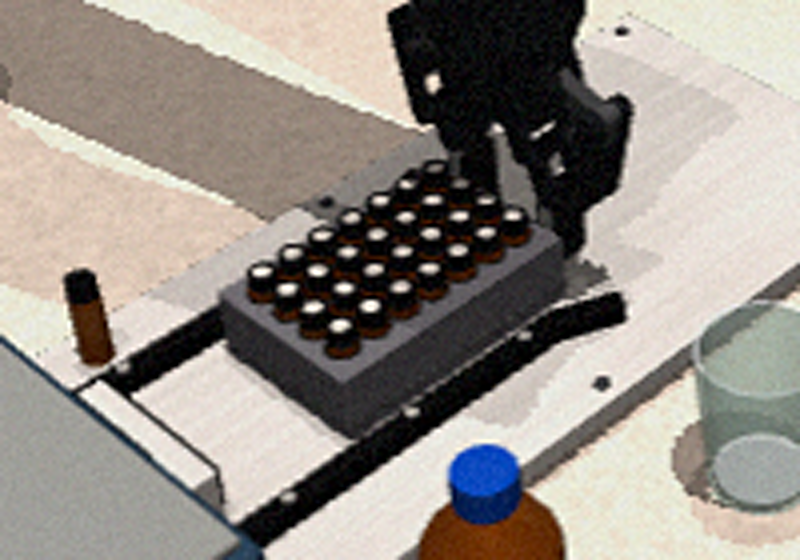

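The rack is midway down the lane. Its top corners are at FR (222,297), FL (345,381) and BL (565,239), and a thin bright strip of bed shows beside the left rail.

```bash
python3 -c "
from h import *
p=spose([(222,296),(345,380),(565,238)],.056);print(p)
th,t,r=fit2([[63.75,-42.75],[63.75,42.75],[-63.75,42.75]],p);print('rack',th,t)
print(spose([(528,330),(345,455)],.032))"
```

```text
[[ 97.4685585  -38.70023218]
 [ 95.67003344  42.52675118]
 [-30.06952607  43.96514127]]
rack 0.007235490545813702 [33.21001637  1.5271736 ]
[[  6.45427568  56.27459995]
 [110.05630593  55.935254  ]]
```

```bash
python3 -m inch '[[-0.4,0,0,0,5],[-0.9,0,0,0,5],[-1.4,0,0,0,5],[-1.9,0,0,0,5],[-2.4,0,0,0,5],[-2.9,0,0,0,5],[-3.4,0,0,0,5],[-3.9,0,0,0,5],[-4.3,0,0,0,5],[-4.7,0,0,0,5],[-5.0,0,0,0,5],[-5.2,0,0,0,5]]'
python3 -m inch '[[-0.1,0,0,0,5],[-0.2,0,0,0,5],[-0.3,0,0,0,5],[-0.3,0,0,0,5]]'
python3 -m inch '[[-0.05,0,0,0,5],[-0.1,0,0,0,5],[-0.15,0,0,0,5],[-0.15,0,0,0,5]]'
python3 -c "
from h import *
togo(.018,.0,.037,.006)"
```

```text
time: 9.12
tcp_pos: [0.5845, -0.0452, 0.0363]
tcp_rot: [[-0.124, 0.992, -0.0], [0.992, 0.124, 0.0], [0.0, -0.0, -1.0]]
contact_force: [-0.3, 2.9, 2.6]
opening: 0.586
time: 9.45
tcp_pos: [0.5848, -0.0478, 0.0363]
tcp_rot: [[-0.125, 0.992, -0.0], [0.992, 0.125, -0.0], [-0.0, -0.0, -1.0]]
contact_force: [-0.4, 3.0, 1.7]
opening: 0.582
time: 9.78
tcp_pos: [0.585, -0.0494, 0.0363]
tcp_rot: [[-0.125, 0.992, -0.0], [0.992, 0.125, -0.0], [-0.0, -0.0, -1.0]]
contact_force: [-0.1, 2.9, 1.1]
opening: 0.583
t 9.7833 loader tcp mm [14.09347631  0.95481096] z 0.036307005621219475 yaw 0.0054152804389786535 F [-0.14  2.93  1.11] op 0.5830086803396608
go cm [-0.39 -0.1  -0.07] turn -0.03
```

```bash
python3 -m inch '[[-0.05,0,0,0,5],[-0.1,0,0,0,5],[-0.15,0,0,0,5],[-0.2,0,0,0,5],[-0.2,0,0,0,5]]'
python3 -m inch '[[-0.05,0,0,0,5],[-0.1,0,0,0,5],[-0.15,0,0,0,5],[-0.15,0,0,0,5]]'
python3 -c "
from h import *
togo(.018,.0,.037,.006)"
```

```text
time: 10.2
tcp_pos: [0.5853, -0.0512, 0.0363]
tcp_rot: [[-0.125, 0.992, -0.0], [0.992, 0.125, 0.0], [0.0, -0.0, -1.0]]
contact_force: [-0.6, 3.2, 1.3]
opening: 0.585
time: 10.53
tcp_pos: [0.5852, -0.0512, 0.0363]
tcp_rot: [[-0.126, 0.992, -0.0], [0.992, 0.126, 0.002], [0.002, -0.0, -1.0]]
contact_force: [-0.8, 7.6, 2.4]
opening: 0.583
t 10.5333 loader tcp mm [15.9783026   0.97269229] z 0.03630742225785103 yaw 0.006267265514271481 F [-0.78  7.61  2.35] op 0.5829831997311485
go cm [-0.2  -0.1  -0.07] turn 0.02
```

The force rose to 7.6 N and the TCP stopped, so the rack is against the stop. I'll back off straight, lift, and move aside to check.

```bash
python3 -m inch '[[0.3,0,0,0,5],[0.8,0,0,0,5],[1.5,0,0,0,5],[2.5,0,0,0,5],[3.5,0,0,0,5],[4.5,0,0,0,5],[6,0,0,0,5],[6,0,-3,0,5],[6,0,-6,0,5],[6,0,-10,0,5],[6,0,-14,0,5],[6,0,-16,0,5]]'
python3 -m inch '[[4,0,0,0,5],[8,0,0,0,5],[12,0,0,0,5],[16,0,0,0,5],[20,0,0,0,5],[20,0,0,0,5],[20,0,0,0,5],[20,0,0,0,5]]'
python3 -c "
from h import *
togo(.018,.0,.037,.006)
front('t7.png')"
```

```text
time: 11.53
tcp_pos: [0.5793, 0.0085, 0.2013]
tcp_rot: [[-0.126, 0.992, 0.005], [0.992, 0.126, -0.0], [-0.001, 0.005, -1.0]]
contact_force: [0.5, 0.1, -0.1]
opening: 0.588
time: 12.2
tcp_pos: [0.5527, 0.2056, 0.1961]
tcp_rot: [[-0.126, 0.992, -0.0], [0.992, 0.126, -0.001], [-0.0, -0.0, -1.0]]
contact_force: [0.3, -0.8, -0.1]
opening: 0.586
t 12.2 loader tcp mm [-242.91578297   -0.7305527 ] z 0.1961463507061005 yaw 0.006639167454787209 F [ 0.27 -0.81 -0.15] op 0.58597457394062
go cm [-26.08  -0.1   15.93] turn 0.04
```

View pics/t7.png

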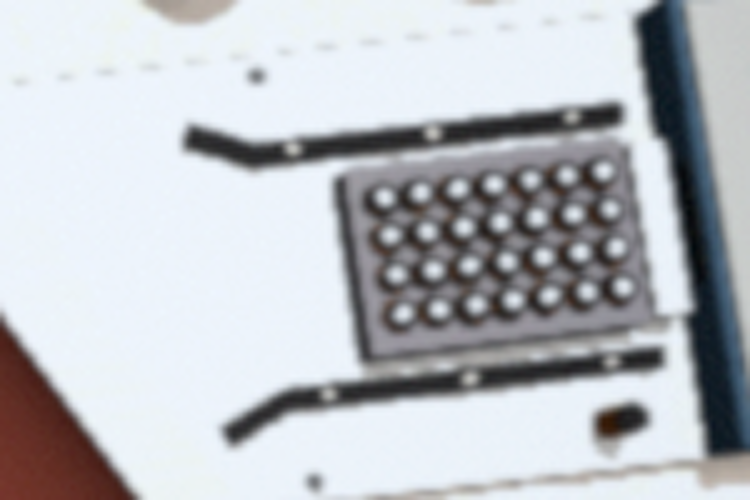

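The rack sits against the stop between the rails. Its corners are at about (342,176), (628,141), (657,322) and (368,357).

```bash
python3 -c "
from h import *
p=pose([(342,176),(628,141),(657,322),(368,357)]);m=[[-63.75,42.75],[63.75,42.75],[63.75,-42.75],[-63.75,-42.75]]
print(fit2(m,p)); print(state()['contact_force'])
bot.hand_in()"
```

```text
(np.float64(0.0020654196450781924), array([91.01763803, -1.36238685]), array([[-1.25714492, -1.84713191],
       [ 1.96912661, -1.22115624],
       [ 1.10796027,  1.70070854],
       [-1.81994195,  1.36757962]]))
[-0.08815704 -0.55236104 -0.0760902 ]
the job is handed in; nothing more can be done
```

The rack is straight and fully home against the end stop, and the job is handed in at about 12 s of the 67 s allowed. I pushed it with both fingertips on its rear face, along a gentle arc to straighten it and then straight down the lane. At the stop the push force rose from about 3 N to 7.6 N. I then backed the arm off and raised it clear.

- **Final position:** the last top-camera fit puts the rack at x = 91.0 mm, y = −1.4 mm and yaw 0.002 rad. The picture shows clearance on both sides, and the camera positions are good to about 2 mm.
- **Forces:** the hand felt no side load from a rail (sideways force about 1 N or less) in the readings between moves. It was free of contact at the end.
- **Disagreement:** on the way down the lane, the top and scene cameras differed by about 3 mm sideways. Both still showed the rack well inside the lane.
- **Bystanders:** the stray vial stands where it was in the last picture. I did not measure the bottle, beaker or tip box again, but the arm's path kept clear of them.

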